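# Drop the plug-in cleat into its deck socket

### The job

At the chandlery counter, lift the plug-in mooring cleat off its round black display stand and carry it to the deck sample block with the long slot. Turn it over the slot, pressing no more than lightly, until its tongue drops in, and leave it there fully home, flange flat on the block's plate, and let go.

Things in the scene. Friction and masses are not known exactly. Their poses are not given: they have to be found in the camera images.
- cleat: Plug-in cleat, aluminium, 0.3 kg; sizes in mm. Origin: centre of underside of its round flange (72 across, 6 thick); x along horns, z up. Horn bar 130 long, axis 45 above origin; middle 44 is 16 wide, 16 high, flat-sided: grasp there from above, fingers closing along y. Legs at x +-18. Tongue below, long way along x: 44 x 18, reaching 25 down, rounded lead-in. The other, larger cleat has a flat foot.
- stand: Round black plastic cup fixed to the counter, 34 mm high, 72 mm across at the rim, 88 mm at the foot, mouth 60 mm. The cleat starts centred on its rim, flange resting, tongue hanging inside; lifting it straight up by 30 mm clears it. Origin: centre of the underside.
- slot_block: Wooden deck sample block with a steel top plate, fixed to the counter, 90 x 90 mm, 42 mm high, with a long slot along its x. Origin: centre of the underside, z up. Two like blocks stand nearby, one with a 32 mm round hole, one with a 26 mm square hole: the tongue fits neither. The three swap places.
- slot (a point): Centre of the long slot's mouth, level with the top of slot_block's plate (42 mm above the counter). x along the slot's long way, z up. Slot 50 x 24 mm, 32 mm deep: 3 mm play round the tongue, which goes in either way round (half turn). The cleat is home when its origin is at this point, its x along this x.
Things that resemble listed ones, but are neither listed nor needed, are in the scene too. What is shaped like the cleat but blue or green is not meant.

How it is judged:
On the way:
1. the cleat is brought upright over the slot, its tongue above or on the plate (horizontal distance between cleat and slot below 0.03 m and z of cleat in the frame of slot above 0.012 m and angle between cleat's own z axis and vertical below 0.35 rad), for 0.1 s.
At the end, for the whole second after the job is handed in: The cleat's tongue is in the long slot and its flange lies flat on the plate: origin within 10 mm sideways and 4 mm in height of the slot's mouth, horns within 0.2 rad (11 degrees) of the slot's long way (either way round), upright within 0.12 rad, at rest and released (horizontal distance between cleat and slot below 0.01 m and z of cleat in the frame of slot between -0.004 and 0.004 m and angle between the x axis of cleat and the x axis of slot, either way round below 0.2 rad and angle between cleat's own z axis and vertical below 0.12 rad and linear speed of cleat below 0.02 m/s); the robot touches nothing.
It fails at once if the cleat is rammed into or dropped hard on the slotted block (over 50 N) (contact force between cleat and slot_block above 50 N).
It also fails if it takes over 40 s, if anything falls off the work surface, if the arm or the gripper's body presses on something with over 40 N, if the wrist force passes 120 N, or if a joint passes its speed limit or range.

### The arm

A 7-joint arm with a two-finger parallel gripper is mounted at the origin on the work surface. World frame = base frame: x ahead of the robot, y to its left, z up, the work surface at z = 0. Lengths are in m, angles in rad, forces in N, time in s.
With the tool pointing down it reaches from about 0.425 to 0.925 m from the base axis. Payload 6.8 kg.
Tool frame: the origin (TCP) lies between the finger pads; the fingertips stand 14 mm ahead of it and the grasp point (between the pads) lies 5 mm behind it; z points along the fingers, y is the direction in which the jaws open and shut (so a half turn about z gives the same grasp; the last joint's range is limited). The gripper opens to 85 mm and grips with 20 to 120 N. Pads are 22 mm wide; open, the fingers measure 114 mm over their backs; the gripper's body (76 mm by 85 mm) begins 54 mm behind the grasp point. The pads swing forward as they close: fully open they stand 13 mm farther back than shut.
Start: joints at [1.111, 0.477, 0.022, 1.555, -0.011, 1.109, -0.083], TCP at [0.233, -0.634, 0.245] pointing down, gripper open.
Joint ranges: [-2.96, 2.96], [-0.34, 2.1], [-1.41, 1.46], [0.24, 2.44], [-1.37, 4.51], [0.17, 1.92], [-2.96, 2.96]. Speed limits (rad/s): [2.39, 2.39, 3.14, 3.14, 3.14, 3.14, 3.14].

### API

Orientations are given as a unit quaternion [w, x, y, z].
In Python, from station import bot gives the robot as it stands.
- The arm moves only by the shell command python3 -m crank 'ROWS' [FORCE]. ROWS is JSON, a list of rows, each a list of 3 entries, a list of its own where there are three numbers: the shift along the tool's x, y, z in m, then the turn, a rotation vector about the tool's x, y, z in degrees, then the finger opening in m, from 0 to 0.0854. A call has 1 to 10 rows; each row shifts and turns the commanded pose from where the row before left it, along the tool's axes as they then stand; what a row does not reach is not made up. A row lasts 1/8 s, in which the tool goes at most 62.5 mm and 10.7 degrees, less where a joint would pass 70% of its speed; a pose out of reach is approached as far as the arm can. A call is refused whole if a number of a shift passes 0.0625 or a number of a turn 10.7, either way. A call with a gripper value outside its range is refused whole. The fingers move at their own pace and stop on an object; FORCE is the grip in N (left out, the last holds). Time passes only in rows, so rows that do not move let the fingers close. It gives the time, the measured TCP pose, the force and the opening at its end, in the units of the state.
- bot.get_obs(): the state, without advancing time (a new reading comes with each control period).
- bot.read_camera(name): name is "scene" or "top" or "wrist"; returns (picture, depth): 420x560x3 uint8, red, green, blue; 420x560 float32, m along the optical axis (not along the pixel's ray), 0 where there is no reading.
- bot.calibration(name): a dict with "fx", "fy", "cx", "cy" (pixels), "extrinsics" (4x4, takes a point from camera to world coordinates). Camera axes: x right, y down, z forward; pixel columns grow to the right and rows downward; lengths in m; the calibration is good to about 2 mm. A picture is of the moment at which its call begins: read the wrist's pose just before it. calibration takes no time and is no camera call; for the wrist camera it gives the pose at the moment of the call.
- bot.hand_in(): hands the job in, once; it reports no verdict.
The state is a dict: "t": time; "q": joint angles; "joint_vel": joint speeds; "joint_torque": joint torques, N m; "eef_pos": TCP position; "tool_rot": TCP orientation; "contact_force": force on the tool from outside, world axes, zero at the start; "torque": the same for the moment, N m; "gripper_width": opening from 0.0 (shut) to 1.0 (fully open).
Only numpy, scipy, OpenCV 4.12 (cv2) and the standard library are available. Lean on these libraries where they do the work, as an engineer would, in place of code of your own. Each camera call takes 0.05 s, during which the arm holds its last target.

## Working session

There is one attempt and no reset: what is moved stays moved. The work goes in short steps, Python scripts to look and compute and a shell command to move; the robot and the scene stay as the last step left them, time stands still between calls to the robot, and variables do not carry over. Pictures are saved under pics/ and viewed, and the job is handed in when it is done.

```bash
mkdir -p pics; ls
python3 - <<'E'
from station import bot
import cv2,numpy as np
o=bot.get_obs();print(o)
for n in ["scene","top","wrist"]:
    c=bot.calibration(n);p,d=bot.read_camera(n)
    print(n,c)
    cv2.imwrite(f"pics/{n}0.png",p[...,::-1]);np.save(f"{n}0.npy",d)
    np.savez(f"{n}0c.npz",**c)
E
```

```text
pics
{'t': 0.0, 'q': array([ 1.11086091,  0.47782286,  0.02234995,  1.55644101, -0.01149243,
        1.10930567, -0.08310929]), 'joint_vel': array([-2.06733082e-03,  6.54912966e-04,  7.22701686e-04, -1.10585255e-03,
       -1.40858667e-03, -3.72815197e-04,  3.11105516e-05]), 'joint_torque': array([ 3.73320800e-04, -5.96448433e+01,  1.60819743e+00, -2.81192154e+01,
        1.25901477e-02,  9.37007018e-03, -3.50385824e-05]), 'eef_pos': array([ 0.23240506, -0.63312837,  0.24431504]), 'tool_rot': array([-8.93913149e-04,  9.84565334e-01,  1.75014994e-01, -2.34906941e-04]), 'contact_force': array([0.00455973, 0.17999224, 0.12647645]), 'torque': array([ 0.01152853,  0.00920438, -0.02325155]), 'gripper_width': 0.9960180539131642}
scene {'fx': 537.635720721163, 'fy': 537.635720721163, 'cx': 280.49996108097724, 'cy': 212.90404041941454, 'extrinsics': array([[-0.41644677,  0.48822651, -0.76694652,  1.50081822],
       [ 0.90912132,  0.21583383, -0.35625018,  0.57562251],
       [-0.00839777, -0.84560667, -0.53374043,  0.81508693],
       [ 0.        ,  0.        ,  0.        ,  1.        ]])}
top {'fx': 385.9842825679885, 'fy': 385.9842825679885, 'cx': 279.4021963649454, 'cy': 212.89756482891343, 'extrinsics': array([[-0.02800545, -0.99817796,  0.05344585,  0.36522527],
       [-0.99932238,  0.02667987, -0.02535679,  0.11176971],
       [ 0.02388466, -0.05411976, -0.99824875,  1.05827234],
       [ 0.        ,  0.        ,  0.        ,  1.        ]])}
wrist {'fx': 310.1487717425108, 'fy': 310.1487717425108, 'cx': 279.9448377317014, 'cy': 207.54576510928266, 'extrinsics': array([[ 0.34443147, -0.90670356, -0.24342476,  0.29399215],
       [-0.93880965, -0.33316075, -0.08740916, -0.61019397],
       [-0.00184538,  0.25863598, -0.9659731 ,  0.37158154],
       [ 0.        ,  0.        ,  0.        ,  1.        ]])}
```

View pics/scene0.png

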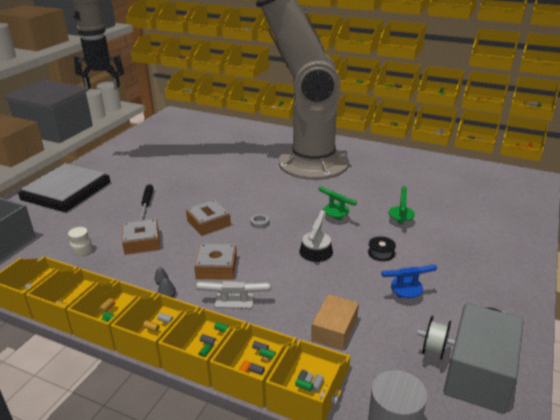

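View pics/top0.png

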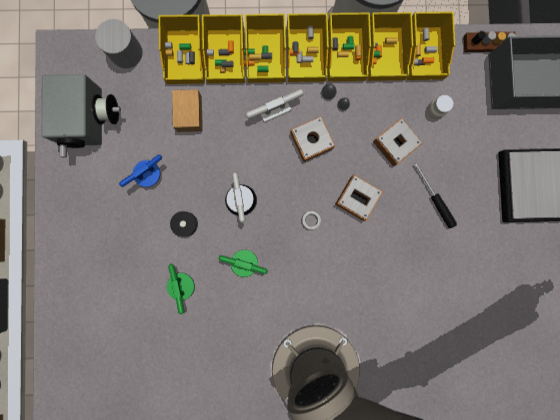

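The silver cleat is on its stand at about (240,197) in the top view. The block at (360,197) looks like the slotted one; I'll enlarge to check.

Run:
```python
import cv2,numpy as np
p=cv2.imread("pics/top0.png")
a=cv2.resize(p[165:235,325:395],None,fx=8,fy=8,interpolation=cv2.INTER_CUBIC)[:, :]
b=cv2.resize(p[165:235,205:275],None,fx=8,fy=8,interpolation=cv2.INTER_CUBIC)
cv2.imwrite("pics/z1.png",cv2.resize(np.hstack([b,a]),(800,400)))
c=cv2.resize(p[105:175,285:425],None,fx=5.7,fy=5.7,interpolation=cv2.INTER_CUBIC);cv2.imwrite("pics/z2.png",c)
```

```text
(no output)
```

View pics/z1.png

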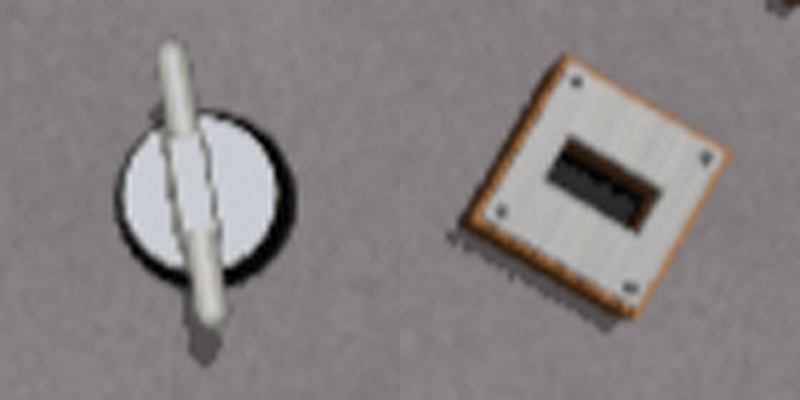

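View pics/z2.png

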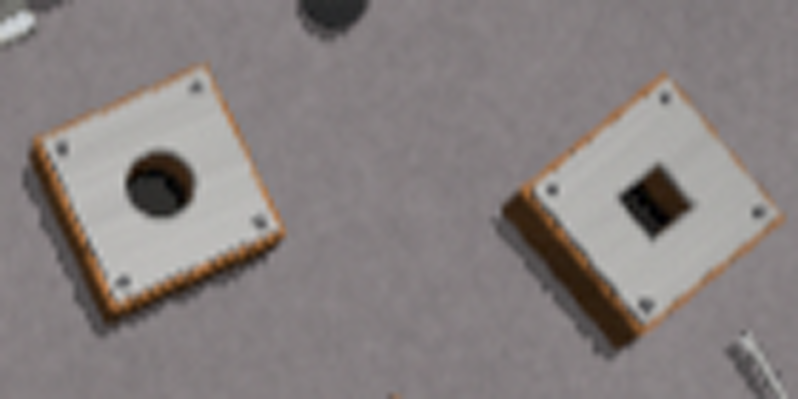

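```bash
cat > h.py <<'E'
import numpy as np
def ray(c,uv,z):
    E=c["extrinsics"];uv=np.atleast_2d(uv).astype(float)
    d=np.c_[(uv[:,0]-c["cx"])/c["fx"],(uv[:,1]-c["cy"])/c["fy"],np.ones(len(uv))]@E[:3,:3].T
    return E[:3,3]+d*((z-E[2,3])/d[:,2])[:,None]
def pts(c,dep,u0,u1,v0,v1):
    v,u=np.mgrid[v0:v1,u0:u1];D=dep[v0:v1,u0:u1]
    P=np.stack([(u-c["cx"])/c["fx"]*D,(v-c["cy"])/c["fy"]*D,D],-1)@c["extrinsics"][:3,:3].T+c["extrinsics"][:3,3]
    return P,D>0
E
python3 - <<'E'
from h import *
import cv2
c=np.load("top0c.npz");d=np.load("top0.npy")
s=400/70
def px(l,ox): return np.array([[ (x)/s+ox-.5,y/s+165-.5] for x,y in l])
def p(n,a): print(n,np.round(a,4).tolist())
pl=ray(c,px([(167,55),(330,152),(235,318),(70,218)],325),.042)
sl=ray(c,px([(170,135),(262,188),(240,232),(147,182)],325),.042)
p("plate",pl);p("c",pl.mean(0));p("slot",sl);p("c",sl.mean(0))
for a,b in((0,1),(3,2)): 
  for q in(pl,sl): v=q[b]-q[a];print(np.degrees(np.arctan2(v[1],v[0])),np.linalg.norm(v))
h=ray(c,px([(172,42),(212,322)],205),.079);p("horn",h);p("mid",h.mean(0));v=h[1]-h[0];print(np.degrees(np.arctan2(v[1],v[0])),np.linalg.norm(v))
fl=ray(c,px([(197,110),(197,270),(118,190),(280,190)],205),.040);p("flange",fl);p("c",fl.mean(0))
P,m=pts(c,d,325,395,165,235);
q=P[(P[...,2]>.037)&(P[...,2]<.052)];print("plate z",np.median(q[:,2]));xy=q[:,:2].astype(np.float32);print(cv2.minAreaRect(xy))
P,m=pts(c,d,205,275,165,235);q=P[P[...,2]>.068];print("bar",len(q),np.median(q[:,2]),cv2.minAreaRect(q[:,:2].astype(np.float32)),q[:,2].max())
q=P[(P[...,2]>.03)&(P[...,2]<.05)];print("fl",np.median(q[:,2]),cv2.minEnclosingCircle(q[:,:2].astype(np.float32)))
E
```

```text
plate [[0.5178, -0.115, 0.042], [0.4704, -0.1895, 0.042], [0.3943, -0.1419, 0.042], [0.4428, -0.0668, 0.042]]
c [0.4563, -0.1283, 0.042]
slot [[0.4803, -0.1149, 0.042], [0.4544, -0.157, 0.042], [0.4342, -0.1458, 0.042], [0.4586, -0.1033, 0.042]]
c [0.4569, -0.1303, 0.042]
-122.4136009226939 0.08831393071336079
-121.58042458982133 0.04935129936203704
-122.84340299639916 0.08936656926384007
-119.87311196996725 0.049023900455787084
horn [[0.5255, 0.1982, 0.079], [0.4001, 0.1832, 0.079]]
mid [0.4628, 0.1907, 0.079]
-173.19654253164106 0.12629489609590722
flange [[0.4998, 0.1907, 0.04], [0.4256, 0.1924, 0.04], [0.4636, 0.228, 0.04], [0.4617, 0.1533, 0.04]]
c [0.4627, 0.1911, 0.04]
plate z 0.042895962260036447
((0.45751965045928955, -0.1296185553073883), (0.0902709886431694, 0.09024312347173691), 57.61613082885742)
bar 323 0.08856093166205481 ((0.43438783288002014, 0.17622551321983337), (0.18213894963264465, 0.0507686473429203), 27.40750503540039) 1.0582723396577314
fl 0.04097232927805261 ((0.46137872338294983, 0.18986496329307556), 0.037379153072834015)
```

The slot is at about (0.457, -0.130) with its long way at 57.7°. The cleat is at about (0.4625, 0.1905) with its horns at about 6.8°. I'll swing over to the cleat, with the path bowed outwards.

```bash
cat > go.py <<'E'
import sys,numpy as np
from station import bot
from scipy.spatial.transform import Rotation as R
# go.py x y z heading(tool x, deg mod 180)
x,y,z,h=map(float,sys.argv[1:5])
o=bot.get_obs();q=o["tool_rot"];r=R.from_quat([q[1],q[2],q[3],q[0]])
ch=np.cos(np.radians(h));sh=np.sin(np.radians(h))
T=np.array([[ch,sh,0],[sh,-ch,0],[0,0,-1]]).T
cand=[R.from_matrix(T@np.diag(s)) for s in ([1,1,1],[-1,-1,1])]
e=min(((r.inv()*k).as_rotvec(degrees=True) for k in cand),key=np.linalg.norm)
m=r.as_matrix();d=np.array([x,y,z])-o["eef_pos"]
print("t",round(o["t"],2),"pos",o["eef_pos"].round(4),"head",np.degrees(np.arctan2(m[1,0],m[0,0])).round(2),"F",o["contact_force"].round(2),"w",round(o["gripper_width"]*85.4,1))
print("shift mm (now axes)",(m.T@d*1000).round(1),"turn",e.round(2), "shift if turned first",((r*R.from_rotvec(e,degrees=True)).inv().apply(d)*1000).round(1))
print("q",o["q"].round(2))
E
python3 -m crank '[[[0.042,-0.031,0],[0,0,0],0.0854],[[0.042,-0.031,0],[0,0,0],0.0854],[[0.042,-0.031,0],[0,0,0],0.0854],[[0.042,-0.031,0],[0,0,0],0.0854],[[0.042,-0.031,0],[0,0,0],0.0854],[[0.042,-0.031,0],[0,0,0],0.0854],[[0.042,-0.031,0],[0,0,0],0.0854],[[0.042,-0.031,0],[0,0,0],0.0854],[[0.042,-0.031,0],[0,0,0],0.0854],[[0.042,-0.031,0],[0,0,0],0.0854]]'
python3 go.py 0.4625 0.1905 0.17 6.8
```

```text
t: 1.4
eef_pos: [0.5207, -0.1965, 0.2453]
tool_rot: [0.0, 0.985, 0.175, -0.0]
contact_force: [-0.1, 0.0, -1.0]
gripper_width: 0.997
t 1.4 pos [ 0.5207 -0.1965  0.2453] head 20.15 F [-0.12  0.   -1.05] w 85.2
shift mm (now axes) [  78.7 -383.4   75.2] turn [1.000e-02 1.000e-02 1.335e+01] shift if turned first [ -11.9 -391.2   75.3]
q [ 0.42  0.29 -0.2   1.83  0.07  1.02 -1.03]
```

```bash
cat > cam.py <<'E'
import sys,numpy as np,cv2
from station import bot
c=bot.calibration("wrist");p,d=bot.read_camera("wrist")
n=sys.argv[1];cv2.imwrite(f"pics/{n}.png",p[...,::-1]);np.save(f"{n}.npy",d);np.savez(f"{n}c.npz",**c)
E
python3 cam.py w1
python3 -m crank '[[[0,0,0],[0,0,6.7],0.0854],[[0,0,0],[0,0,6.65],0.0854],[[-0.001,-0.049,0.008],[0,0,0],0.0854],[[-0.001,-0.049,0.009],[0,0,0],0.0854],[[-0.001,-0.049,0.009],[0,0,0],0.0854],[[-0.002,-0.049,0.009],[0,0,0],0.0854],[[-0.002,-0.049,0.009],[0,0,0],0.0854],[[-0.001,-0.049,0.009],[0,0,0],0.0854],[[-0.002,-0.049,0.009],[0,0,0],0.0854],[[-0.002,-0.048,0.009],[0,0,0],0.0854]]'
python3 go.py 0.4625 0.1905 0.075 6.8; python3 cam.py w2
```

```text
t: 2.7
eef_pos: [0.4614, 0.1901, 0.174]
tool_rot: [0.0, 0.998, 0.059, 0.0]
contact_force: [0.7, 0.4, -0.0]
gripper_width: 1.001
t 2.7 pos [0.4614 0.1901 0.174 ] head 6.8 F [ 0.71  0.39 -0.01] w 85.5
shift mm (now axes) [ 1.1 -0.3 99. ] turn [ 0.01 -0.01 -0.  ] shift if turned first [ 1.1 -0.2 99. ]
q [-0.19  0.3  -0.38  2.02  0.15  0.85 -2.11]
```

View pics/w1.png

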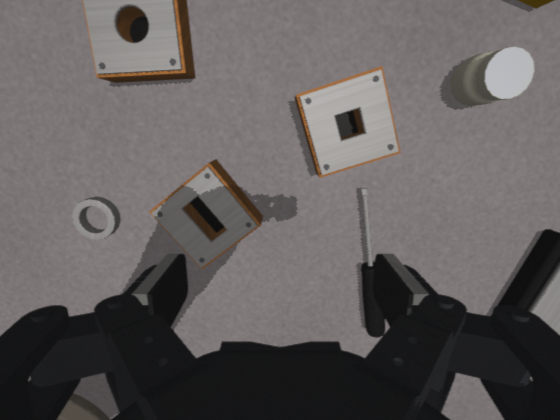

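View pics/w2.png

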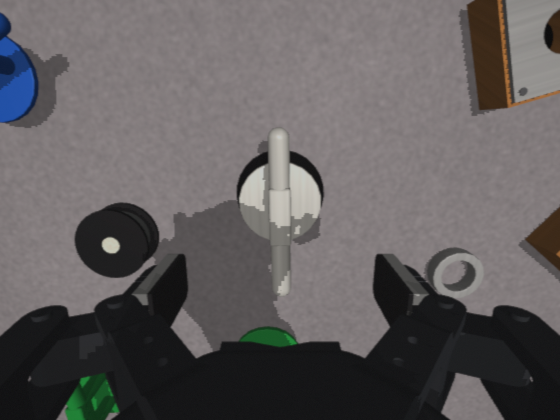

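The wrist view shows the cleat upright between the open fingers, with its horns from (278,130) to (283,293). The slot in w1 is at about (204,218). I'll cross-check both.

Run:
```python
from h import *
import cv2
p=cv2.imread("pics/w1.png");cv2.imwrite("pics/z3.png",cv2.resize(p[155:275,145:265],None,fx=5,fy=5,interpolation=cv2.INTER_CUBIC))
p=cv2.imread("pics/w2.png");cv2.imwrite("pics/z4.png",cv2.resize(p[120:300,190:370],None,fx=3.3,fy=3.3,interpolation=cv2.INTER_CUBIC))
c=np.load("w2c.npz")
h=ray(c,[(278.5,128),(283,296)],.079);v=h[0]-h[1];print(h.round(4),h.mean(0).round(4),np.degrees(np.arctan2(v[1],v[0])),np.linalg.norm(v))
h=ray(c,[(237,195),(323,195)],.04);print(h.mean(0).round(4))
c=np.load("w1c.npz")
pl=ray(c,[(213,161),(261,222),(204,268),(151,211)],.042);print(pl.round(4),pl.mean(0).round(4))
```

```text
[[0.5241 0.1993 0.079 ]
 [0.3947 0.1804 0.079 ]] [0.4594 0.1898 0.079 ] 8.298578076721844 0.13070073358434298
[0.4682 0.1916 0.04  ]
[[ 0.5226 -0.1195  0.042 ]
 [ 0.4761 -0.1896  0.042 ]
 [ 0.4003 -0.1458  0.042 ]
 [ 0.4463 -0.0712  0.042 ]] [ 0.4613 -0.1315  0.042 ]
```

View pics/z3.png

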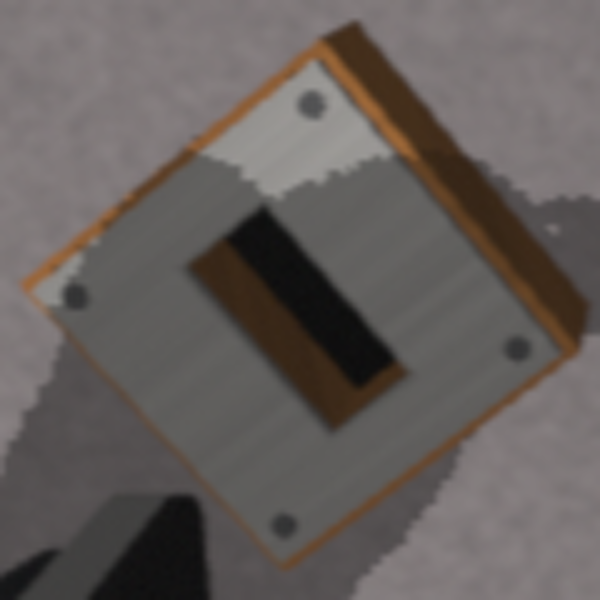

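View pics/z4.png

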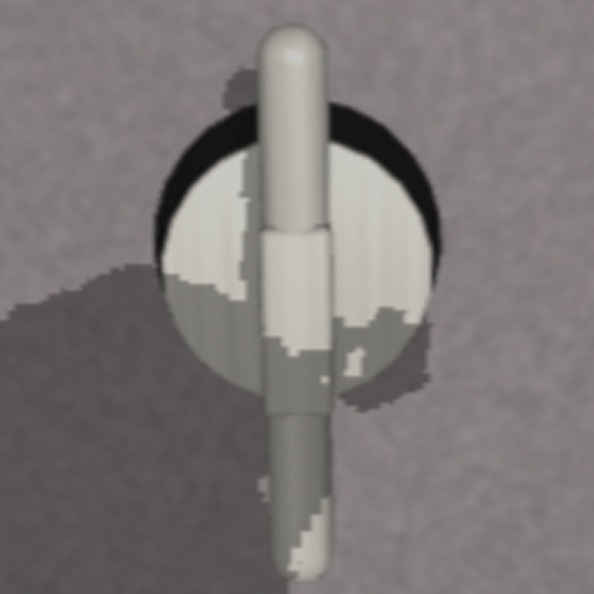

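Run:
```python
from h import *
c=np.load("w1c.npz")
f=lambda l,s,ox,oy: [((x+.5)/s-.5+ox,(y+.5)/s-.5+oy) for x,y in l]
for l in ([(265,205),(408,373),(335,430),(188,265)],[(320,40),(580,350),(285,568),(22,285)]):
    q=ray(c,f(l,5,145,155),.042)
    for a,b in((0,1),(3,2)): v=q[a]-q[b];print(np.degrees(np.arctan2(v[1],v[0])),np.linalg.norm(v))
    print(q.mean(0).round(4))
c=np.load("w2c.npz")
q=ray(c,f([(162,268),(435,268),(298,140),(298,398)],3.3,190,120),.04);print(q.round(4),((q[0]+q[1])/2).round(4),((q[2]+q[3])/2).round(4))
q=ray(c,f([(297,229),(299.5,413)],3.3,190,120),.087);v=q[0]-q[1];print(q.round(4),q.mean(0).round(4),np.degrees(np.arctan2(v[1],v[0])),np.linalg.norm(v))
q=ray(c,f([(293.5,25),(304,580)],3.3,190,120),.080);v=q[0]-q[1];print(q.round(4),q.mean(0).round(4),np.degrees(np.arctan2(v[1],v[0])),np.linalg.norm(v))
```

```text
57.44397368977057 0.0486453916810906
58.055602950572855 0.049163702338858875
[ 0.4583 -0.1293  0.042 ]
58.16422635710811 0.08779594368856185
58.28078935277532 0.08701071486900881
[ 0.4591 -0.1296  0.042 ]
[[0.4588 0.2265 0.04  ]
 [0.4673 0.1553 0.04  ]
 [0.4963 0.195  0.04  ]
 [0.4269 0.1867 0.04  ]] [0.463  0.1909 0.04  ] [0.4616 0.1908 0.04  ]
[[0.4829 0.1936 0.087 ]
 [0.4413 0.1881 0.087 ]] [0.4621 0.1908 0.087 ] 7.533597507129027 0.04196582177170591
[[0.5246 0.1993 0.08  ]
 [0.3957 0.1815 0.08  ]] [0.4602 0.1904 0.08  ] 7.838552086823544 0.13007690527849106
```

Both cameras agree to within about 2 mm. I'll descend, then close the fingers.

```bash
python3 -m crank '[[[0.001,-0.0005,0.024],[0,0,-0.5],0.0854],[[0,0,0.03],[0,0,0],0.0854],[[0,0,0.028],[0,0,0],0.0854],[[0,0,0.017],[0,0,0],0.0854],[[0,0,0],[0,0,0],0.0854],[[0,0,0],[0,0,0],0.03],[[0,0,0],[0,0,0],0.0],[[0,0,0],[0,0,0],0.0],[[0,0,0],[0,0,0],0.0],[[0,0,0],[0,0,0],0.0]]' 50
python3 go.py 0.4625 0.1905 0.075 7.3; python3 cam.py w3
```

```text
t: 4.0
eef_pos: [0.4631, 0.1896, 0.0758]
tool_rot: [-0.0, 0.998, 0.064, 0.0]
contact_force: [-0.1, 0.3, 5.6]
gripper_width: 0.178
t 4.0 pos [0.4631 0.1896 0.0758] head 7.3 F [-0.11  0.31  5.62] w 15.2
shift mm (now axes) [-0.5 -0.9  0.7] turn [-0.01 -0.04  0.  ] shift if turned first [-0.5 -0.9  0.8]
q [-0.24  0.46 -0.34  2.09  0.25  0.64 -2.19]
```

View pics/w3.png

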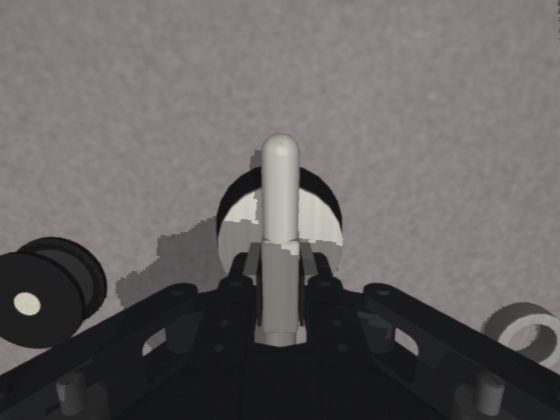

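```bash
python3 -m crank '[[[0,0,-0.01],[0,0,0],0.0],[[0,0,-0.02],[0,0,0],0.0],[[0,0,-0.03],[0,0,0],0.0],[[0,0,-0.03],[0,0,0],0.0]]' 70
python3 go.py 0.4585 -0.1295 0.155 57.9; python3 cam.py w4
```

```text
t: 4.55
eef_pos: [0.4621, 0.1892, 0.1661]
tool_rot: [0.0, 0.998, 0.064, -0.001]
contact_force: [-0.4, 0.0, -1.8]
gripper_width: 0.171
t 4.55 pos [0.4621 0.1892 0.1661] head 7.31 F [-0.4   0.   -1.81] w 14.6
shift mm (now axes) [-44.1 315.6  11.2] turn [-2.000e-02  8.000e-02 -5.059e+01] shift if turned first [-271.9  166.3   11.1]
q [-0.19  0.32 -0.38  2.02  0.16  0.83 -2.11]
```

View pics/w4.png

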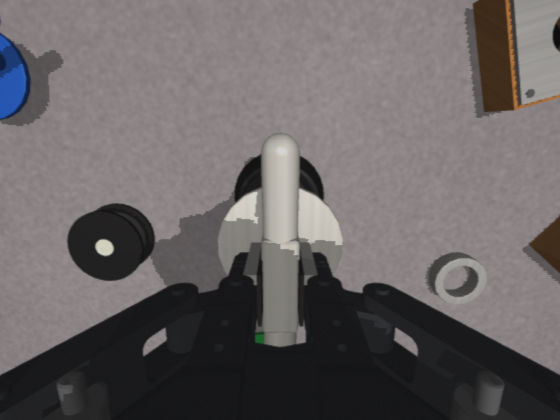

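Lifted clear of the stand. I'll carry it to the slot, then turn it.

```bash
python3 -m crank '[[[-0.004,0.03,0],[0,0,0],0.0],[[-0.006,0.041,0],[0,0,0],0.0],[[-0.006,0.041,0],[0,0,0],0.0],[[-0.006,0.041,0],[0,0,0],0.0],[[-0.006,0.041,0],[0,0,0],0.0],[[-0.006,0.041,0],[0,0,0],0.0],[[-0.006,0.041,0],[0,0,0],0.0],[[-0.004,0.039,0],[0,0,0],0.0]]'
python3 -m crank '[[[0,0,0],[0,0,-10.1],0.0],[[0,0,0],[0,0,-10.1],0.0],[[0,0,0],[0,0,-10.1],0.0],[[0,0,0],[0,0,-10.1],0.0],[[0,0,0],[0,0,-10.2],0.0],[[0,0,0],[0,0,0],0.0]]'
python3 go.py 0.4585 -0.1295 0.13 57.9; python3 cam.py w5
python3 - <<'E'
from station import bot
import cv2,numpy as np
for n in["top","scene"]:
    p,d=bot.read_camera(n);cv2.imwrite(f"pics/{n}5.png",p[...,::-1]);np.save(f"{n}5.npy",d)
E
```

```text
t: 5.6
eef_pos: [0.4584, -0.1299, 0.165]
tool_rot: [-0.0, 0.998, 0.064, -0.0]
contact_force: [1.3, -0.3, -2.7]
gripper_width: 0.173
t: 6.35
eef_pos: [0.4587, -0.1285, 0.1649]
tool_rot: [-0.0, 0.875, 0.483, -0.0]
contact_force: [-0.7, -0.8, -2.7]
gripper_width: 0.174
t 6.35 pos [ 0.4587 -0.1285  0.1649] head 57.8 F [-0.72 -0.83 -2.72] w 14.8
shift mm (now axes) [-0.9  0.4 34.9] turn [-0.05  0.   -0.1 ] shift if turned first [-0.9  0.4 34.9]
q [ 0.48  0.28 -0.39  2.08  0.15  0.81 -0.56]
```

View pics/w5.png

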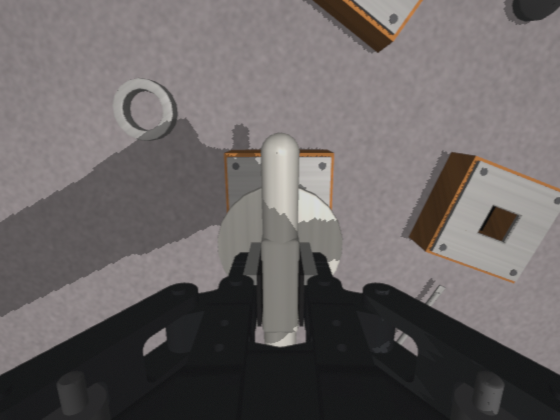

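View pics/scene5.png

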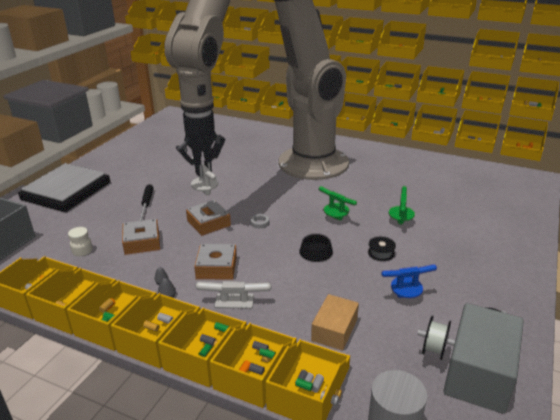

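The wrist view shows the block's edges square to the horns and centred on them: columns 225–333, against the horn at 280. I'll descend to just above the plate, then go in small steps and watch the force.

```bash
python3 -m crank '[[[0,0,0.015],[0,0,0],0.0],[[0,0,0.02],[0,0,0],0.0],[[0,0,0.013],[0,0,0],0.0],[[0,0,0.004],[0,0,0],0.0],[[0,0,0],[0,0,0],0.0]]'
python3 go.py 0.4588 -0.129 0.084 57.9;python3 cam.py w6
python3 -m crank '[[[0,0,0.002],[0,0,0],0.0],[[0,0,0.002],[0,0,0],0.0],[[0,0,0],[0,0,0],0.0]]'
python3 go.py 0.4588 -0.129 0.084 57.9
```

```text
t: 7.12
eef_pos: [0.4592, -0.1284, 0.1131]
tool_rot: [-0.0, 0.875, 0.484, -0.0]
contact_force: [-0.0, 0.1, -1.9]
gripper_width: 0.173
t 7.12 pos [ 0.4592 -0.1284  0.1131] head 57.9 F [-0.04  0.07 -1.95] w 14.8
shift mm (now axes) [-0.7 -0.  29.1] turn [-0.02  0.    0.  ] shift if turned first [-0.7 -0.  29.1]
q [ 0.45  0.36 -0.37  2.11  0.2   0.69 -0.61]
t: 7.55
eef_pos: [0.4591, -0.1286, 0.1093]
tool_rot: [0.0, 0.875, 0.484, -0.0]
contact_force: [-0.0, -1.0, -2.9]
gripper_width: 0.174
t 7.55 pos [ 0.4591 -0.1286  0.1093] head 57.9 F [-0.04 -0.97 -2.88] w 14.9
shift mm (now axes) [-0.5 -0.  25.3] turn [0. 0. 0.] shift if turned first [-0.5 -0.  25.3]
q [ 0.45  0.37 -0.36  2.12  0.21  0.69 -0.61]
```

View pics/w6.png

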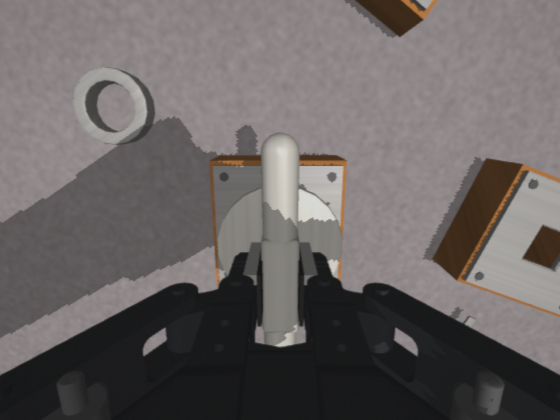

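```bash
python3 -m crank '[[[0,0,0.002],[0,0,0],0.0],[[0,0,0.002],[0,0,0],0.0],[[0,0,0],[0,0,0],0.0]]'
python3 go.py 0.4588 -0.129 0.084 57.9
```

```text
t: 7.92
eef_pos: [0.459, -0.1285, 0.1051]
tool_rot: [-0.0, 0.875, 0.484, -0.0]
contact_force: [-0.3, -0.2, -3.4]
gripper_width: 0.174
t 7.92 pos [ 0.459  -0.1285  0.1051] head 57.9 F [-0.3  -0.18 -3.43] w 14.8
shift mm (now axes) [-0.5  0.1 21.1] turn [-0.02  0.01  0.  ] shift if turned first [-0.5  0.1 21.1]
q [ 0.45  0.38 -0.36  2.12  0.21  0.68 -0.62]
```

The tongue is below plate level with no contact force, so it has entered. I'll continue in small steps.

```bash
python3 -m crank '[[[0,0,0.002],[0,0,0],0.0],[[0,0,0.003],[0,0,0],0.0],[[0,0,0],[0,0,0],0.0]]'
python3 -m crank '[[[0,0,0.003],[0,0,0],0.0],[[0,0,0.003],[0,0,0],0.0],[[0,0,0],[0,0,0],0.0]]'
python3 go.py 0.4588 -0.129 0.084 57.9
```

```text
t: 8.3
eef_pos: [0.459, -0.1285, 0.1]
tool_rot: [-0.0, 0.875, 0.484, -0.0]
contact_force: [0.1, -0.6, -3.3]
gripper_width: 0.174
t: 8.68
eef_pos: [0.4589, -0.1285, 0.094]
tool_rot: [-0.0, 0.875, 0.484, -0.0]
contact_force: [-0.1, 0.2, -2.9]
gripper_width: 0.172
t 8.68 pos [ 0.4589 -0.1285  0.094 ] head 57.91 F [-0.12  0.25 -2.87] w 14.7
shift mm (now axes) [-0.5  0.2 10. ] turn [-0.03  0.01  0.01] shift if turned first [-0.5  0.2 10. ]
q [ 0.44  0.4  -0.35  2.13  0.22  0.65 -0.63]
```

```bash
python3 -m crank '[[[0,0,0.003],[0,0,0],0.0],[[0,0,0.003],[0,0,0],0.0],[[0,0,0.002],[0,0,0],0.0],[[0,0,0],[0,0,0],0.0]]'
python3 -m crank '[[[0,0,0.001],[0,0,0],0.0],[[0,0,0],[0,0,0],0.0]]'
python3 -m crank '[[[0,0,0.0005],[0,0,0],0.0],[[0,0,0],[0,0,0],0.0]]'
python3 go.py 0.4588 -0.129 0.084 57.9
```

```text
t: 9.18
eef_pos: [0.459, -0.1285, 0.0861]
tool_rot: [-0.0, 0.875, 0.484, -0.0]
contact_force: [-0.3, 0.5, -2.3]
gripper_width: 0.174
t: 9.43
eef_pos: [0.4592, -0.1285, 0.0853]
tool_rot: [-0.0, 0.875, 0.484, -0.0]
contact_force: [-0.6, 0.5, -2.4]
gripper_width: 0.172
t: 9.68
eef_pos: [0.4592, -0.1285, 0.0848]
tool_rot: [0.0, 0.875, 0.484, 0.0]
contact_force: [-0.3, 0.4, -3.4]
gripper_width: 0.172
t 9.68 pos [ 0.4592 -0.1285  0.0848] head 57.91 F [-0.35  0.36 -3.38] w 14.7
shift mm (now axes) [-0.6 -0.1  0.8] turn [ 0.   -0.    0.01] shift if turned first [-0.6 -0.1  0.8]
q [ 0.43  0.41 -0.35  2.13  0.23  0.63 -0.64]
```

```bash
python3 -m crank '[[[0,0,0.0005],[0,0,0],0.0],[[0,0,0],[0,0,0],0.0]]'
python3 -m crank '[[[0,0,0.0005],[0,0,0],0.0],[[0,0,0],[0,0,0],0.0]]'
python3 -m crank '[[[0,0,0.0005],[0,0,0],0.0],[[0,0,0],[0,0,0],0.0]]'
```

```text
t: 9.93
eef_pos: [0.4592, -0.1285, 0.0843]
tool_rot: [0.0, 0.875, 0.484, -0.0]
contact_force: [0.3, 0.8, -3.4]
gripper_width: 0.17
t: 10.18
eef_pos: [0.4591, -0.1285, 0.084]
tool_rot: [0.0, 0.875, 0.484, -0.0]
contact_force: [-0.5, 0.7, 1.1]
gripper_width: 0.171
t: 10.42
eef_pos: [0.4591, -0.1285, 0.0839]
tool_rot: [0.0, 0.875, 0.484, -0.0]
contact_force: [-3.6, 1.5, 9.3]
gripper_width: 0.176
```

The flange touches down at TCP z = 0.084, as predicted, so I'll release it. The fingers open first, then the tool goes straight up.

```bash
python3 -m crank '[[[0,0,-0.0005],[0,0,0],0.01],[[0,0,0],[0,0,0],0.03],[[0,0,0],[0,0,0],0.05],[[0,0,0],[0,0,0],0.07],[[0,0,0],[0,0,0],0.07],[[0,0,-0.01],[0,0,0],0.07],[[0,0,-0.03],[0,0,0],0.07],[[0,0,-0.05],[0,0,0],0.07],[[0,0,-0.05],[0,0,0],0.07],[[0,0,0],[0,0,0],0.07]]'
python3 cam.py w7
python3 - <<'E'
from station import bot
import cv2,numpy as np
for n in["top","scene"]:
    p,d=bot.read_camera(n);cv2.imwrite(f"pics/{n}7.png",p[...,::-1]);np.save(f"{n}7.npy",d)
p=cv2.imread("pics/scene7.png");cv2.imwrite("pics/z7.png",cv2.resize(p[160:270,130:290],None,fx=5,fy=5,interpolation=cv2.INTER_CUBIC))
E
```

```text
t: 11.68
eef_pos: [0.4618, -0.1289, 0.2283]
tool_rot: [0.003, 0.875, 0.484, 0.003]
contact_force: [-0.1, -0.4, -0.5]
gripper_width: 0.819
```

View pics/w7.png

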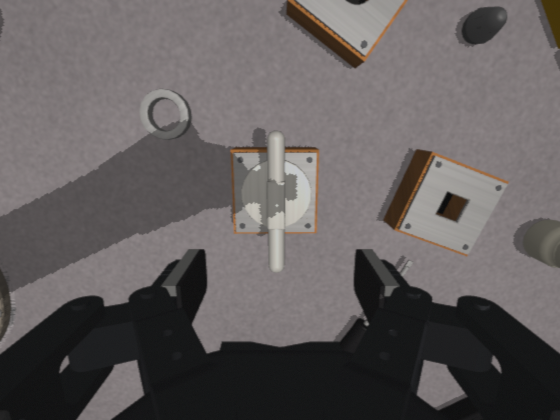

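View pics/z7.png

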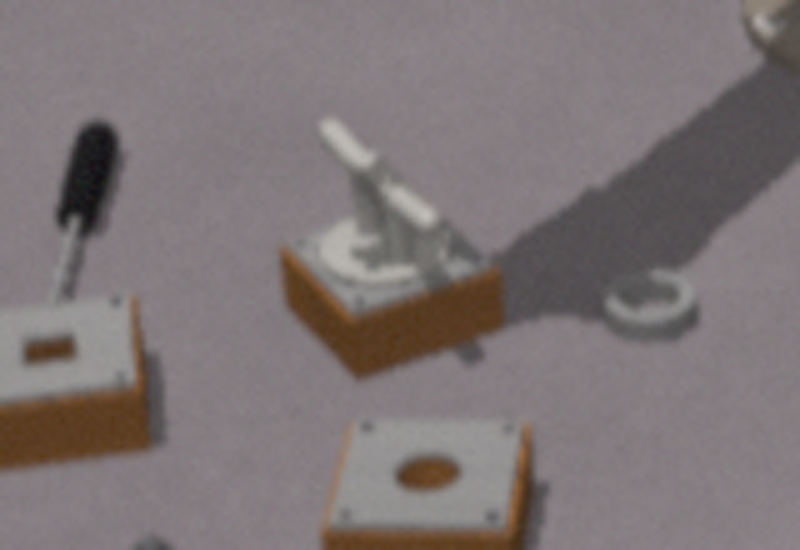

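The cleat is seated on the slotted block, with its flange flat, centred at about (276,193) in the wrist view and its horns along the slot. I'll do one depth check of the flange height, then hand in.

Run:
```python
from h import *
c=np.load("w7c.npz");d=np.load("w7.npy")
for u,v in((253,195),(300,195),(255,215),(297,215),(240,225),(312,160),(310,225)):
    P,m=pts(c,d,u-1,u+2,v-1,v+2);print(u,v,np.median(P[...,2]).round(4))
h=ray(c,[(276.5,131),(277,271)],.087);v=h[0]-h[1];print(h.mean(0),np.degrees(np.arctan2(v[1],v[0])),np.linalg.norm(v))
from station import bot
o=bot.get_obs();print(o["t"],abs(o["joint_vel"]).max(),o["contact_force"])
bot.hand_in()
```

```text
253 195 0.0467
300 195 0.0466
255 215 0.0463
297 215 0.0464
240 225 0.0407
312 160 0.0408
310 225 0.0406
[ 0.45842623 -0.13062892  0.087     ] 57.93322551707288 0.12877675010030398
11.825 0.019435346269737752 [ 0.29224193 -0.11455544 -0.26420539]
the job is handed in; nothing more can be done
```

The cleat is home in the slotted block. I lifted it off its stand, carried it to the block, turned it about 50° over the slot and lowered it in small steps. I then opened the fingers, raised the gripper well clear and handed in at about 11.8 s.

- **Seating:** Depth readings put the flange top 6 mm above the plate at four points, all within 0.4 mm. That matches the flange's own thickness, so it lies flat and fully home.
- **Position:** The horns measured 57.9°, against 57.4–58.3° for the slot and block edges. The cleat's centre was within about 2 mm of the slot's centre.
- **Force:** The tongue went in with no contact force that I could see. The flange touched down at the height I had calculated, with about 9 N at the wrist in the last reading.
- **Disagreements:** Positions from the top and wrist cameras differed by up to about 2 mm. The plate also read about 1.5 mm low in the last depth check (40.7 mm instead of 42 mm), about the stated calibration error. No check failed.

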